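Carry a freely swinging ice pan from its drain rack to its dock

ROBOT

A 6-joint arm with a two-finger parallel gripper is mounted at the origin on the work surface. World frame = base frame: x ahead of the robot, y to its left, z up, the work surface at z = 0. Lengths are in m, angles in degrees, forces in N, time in s.
With the tool pointing down it reaches from about 0.25 to 0.725 m from the base axis. Payload 9.7 kg.
Tool frame: the origin (TCP) lies midway between the tips of the shut fingers; the grasp point (between the pads) lies 19 mm behind it; z points along the fingers, y is the line along which they close (so a half turn about z gives the same grasp; the last joint's range is limited). The gripper opens to 85 mm and grips with 20 to 120 N. Pads are 22 mm wide; open, the fingers measure 114 mm over their backs; the gripper's body (76 mm by 85 mm) begins 54 mm behind the grasp point. The pads swing forward as they close: fully open they stand 13 mm farther back than shut.
Start: joints at [-75.172, 4.979, 10.078, 95.1, 0, 90], TCP at [0.141, -0.532, 0.231] pointing down, gripper open.
Joint ranges: [-179.16, 179.16], [-48.56, 103.87], [-65.8, 70.77], [-126.05, 130.52], [-82.76, 87.17], [-180, 180]. Speed limits (degrees/s): [127.2, 127.2, 147.25, 180, 180, 180].

INTERFACE

Orientations are given as [roll, pitch, yaw] about the fixed x, y, z axes, in that order (R = Rz(yaw) Ry(pitch) Rx(roll)).
In Python, from workcell import readout, imaging, bot, spotter gives the robot as it stands.
- The arm moves only by the shell command python3 -m jog 'ROWS' [FORCE]. ROWS is JSON, a list of rows, each an object with "rotation": the turn, a rotation vector about the world's x, y, z in degrees, a list of three; "translation": the shift along the world's x, y, z in mm, a list of three; "grip": the finger opening in mm, from 0 to 85.4. In form: [{"rotation": [wx, wy, wz], "translation": [dx, dy, dz], "grip": grip}, ...]. A call has 1 to 20 rows; each row is the pose to reach, as a shift and turn from the pose commanded when the call began; what a row does not reach only later rows make up. A row lasts 1/10 s, in which the tool goes at most 50 mm and 8.59 degrees, less where a joint would pass 70% of its speed; a pose out of reach is approached as far as the arm can. A call with a gripper value outside its range is refused whole. The fingers move at their own pace and stop on an object; FORCE is the grip in N (left out, the last holds). Time passes only in rows, so rows that repeat a pose let the fingers close. It gives the time, the measured TCP pose, the force, the opening and the grip force at its end, in the units of the state.
- readout.get_obs(): the state, without advancing time (a new reading comes with each control period).
- imaging.camera(name): name is "scene" or "top" or "wrist"; returns (picture, depth): 384x512x3 uint8, red, green, blue; 384x512 float32, m along the optical axis (not along the pixel's ray), 0 where there is no reading.
- imaging.camera_info(name): a dict with "vertical_fov" (degrees; the focal length in pixels is half the picture's height over the tangent of half this angle, whatever the lens; pixels are square), "cx", "cy" (the principal point, pixels), "extrinsics" (4x4, takes a point from camera to world coordinates); the wrist camera has in their place "tool_from_camera" (4x4, takes a point from camera to tool coordinates, whose origin is the TCP and whose axes are the flange's). Camera axes: x right, y down, z forward; pixel columns grow to the right and rows downward; lengths in m; the calibration is good to about 2 mm. A picture is of the moment at which its call begins: read the wrist's pose just before it. camera_info takes no time and is no camera call.
- bot.job_done(): hands the job in; it is judged then, once.
Trained networks look in the newest picture that a camera, given by its name, has taken for a name from the list of things; names that differ only in an ending like _2 or _b are one class to them, and where a whole thing is asked for, a point or a joint stands for the part that bears it (a point fixed in the world has none). Each returns a list of dicts, best first, with "confidence" (0 to 1); they miss things now and then, are a little off and sometimes report something else, mostly with a low value. They report only what shows in the picture. A call takes as long as a camera call.
- spotter.spot_in(camera, target): "box" ([centre column, centre row, width, height] in pixels, round what is visible of it).
- spotter.mark_of(camera, target): "uv" ([column, row] in pixels: a listed point, or the origin of a listed thing).
The state is a dict: "time": time; "q": joint angles; "qd": joint speeds; "joint_efforts": joint torques, N m; "ee_pos": TCP position; "tcp_rot": TCP orientation; "wrist_force": force on the tool from outside, world axes, zero at the start; "torque": the same for the moment, N m; "opening": finger opening in m; "grasp_force": force on a finger pad.
Only numpy, scipy, OpenCV 4.12 (cv2) and the standard library are available. Lean on these libraries where they do the work, as an engineer would, in place of code of your own. Each camera call takes 0.05 s, during which the arm holds its last target. There are 200 camera calls.

TASK

Lift the ice pan by the grip of its bail straight up out of the drain rack (it starts to swing as its foot slips off the yellow stop), carry it to the white dock without tipping it far, and take out the swing only by how you move the bail, letting nothing touch the pan. Hold it level and still, centred, lined up and clear above the dock for 3 seconds, then set it down gently and level, foot in the orange collar and floor on both green bars, let go and move clear. Do not bump the rack once the pan is out, let it down anywhere else, or disturb the tins, card holder and tongs.

Things in the scene. Friction and masses are not known exactly. Their poses are not given: they have to be found in the camera images.
- pan: Stainless ice pan, 260 mm long (its y), 100 mm wide (x), blue end grips out to y = +/-150 mm. Origin mid-pan on the pivot line, z up when level. Floor underside z = -55 mm, wall tops z = +30. Hangs in the bail on low-friction bearings, turning freely about its own x only, up to 0.5 rad from the bail. Nominal 0.6 kg (varies). At the start it leans still at about +0.3 rad.
- pan_com (a point): The pan's centre of mass, 21 mm below the pivot; inertia about the pivot 0.0063 kg m2. It swings like a simple pendulum 0.51 m long (period 1.43 s) at any mass and hardly loses swing in 40 s. Swing s, right-hand about the pan's x (positive: foot towards +y): s'' = -(9.81 s + a)/0.51, a = acceleration of the pivot along +y.
- pan_foot (a point): Middle of the flat lower end of the round blue foot under the pan's middle: 30 mm diameter, 35 mm long, its end 90 mm below the pan's origin.
- bail: Dark steel bail carrying the pan, 0.14 kg. Origin mid-way on the pivot line; upright (z up) at the start, x and y along the rack's. Flat arms at x = +/-66 mm, 8 mm thick (x), 14 mm wide (y), z = -50 to +90 mm, joined by a crossbar (140 x 14 x 10 mm, along x) centred at z = 85 mm. Let go, it leans over to its 0.5 rad stop on the standing pan.
- bail_grip (a point): Centre of the black grip block on the bail's crossbar, 110 mm straight above the bail's origin: 44 mm in x, 24 mm in y, 40 mm high. Grip it from above across its 24 mm, fingers closing along the bail's y.
- rack: Fixed grey drain rack, 170 (x) x 200 mm (y), origin under its centre, on the shelf. Black posts at x = +/-66 mm, 20 mm thick (x), 60 mm (y), tops at z = 115 mm; in each a slot 17 mm wide (y), open at the top, floor at z = 65 mm, holds a bail arm. Pivot line at z = 115 mm at the start; only straight up until lifted 50 mm. The pan is wholly above the posts with its origin above z = 210 mm.
- rack_stop (a point): Top middle of the yellow stop plate between the rack's posts: 60 mm in x, 10 mm in y, top 36 mm above the shelf. The pan's foot leans on its +y side and slips off, setting the pan swinging, when the bail has risen about 12 mm.
- dock: Fixed white dock, 160 (x) x 240 mm (y), plate 6 mm thick, origin under its centre, on the shelf, z up. Green rest bars at y = +/-90 mm, 20 mm wide (y), 100 mm long (x), tops at z = 45 mm. The docked pan stands on both, its long axis along the dock's y (either way round), its origin above the dock's origin at z = 100 mm. Hanging, it clears the dock with its origin above z = 140 mm.
- dock_collar (a point): Centre of the top of the orange collar in the middle of the dock, that takes the pan's foot: inner diameter 54 mm, outer 66 mm, top 30 mm above the shelf.
- tin_a: Red snack tin, 66 mm diameter, 90 mm tall, origin under its centre; leave alone.
- tin_b: Red snack tin, same as the other; leave alone.
- card_holder: Clear square acrylic card holder, 60 x 90 mm foot, 90 mm tall, origin under its centre; leave alone.
- tongs: Chrome ice tongs lying flat, about 170 mm long, 12 mm high, origin under the middle; leave alone.

How it is judged:
By the outcome, as a careful person would: the job done as asked, in the order asked, and still so for the second after the job is handed in, with the robot touching nothing.
It also fails if it takes over 67 s, if anything falls off the work surface, if the arm or the gripper's body presses on something with over 40 N, if the wrist force passes 120 N, or if a joint passes its speed limit or range.

## Working session

There is one attempt and no reset: what is moved stays moved. The work goes in short steps, Python scripts to look and compute and a shell command to move; the robot and the scene stay as the last step left them, time stands still between calls to the robot, and variables do not carry over. Pictures are saved under pics/ and viewed, at most 13 in all, crops included, and the job is handed in when it is done.

```bash
mkdir -p pics; ls; cat > h.py <<'E'
import numpy as np, cv2
from workcell import readout, imaging, bot, spotter
from scipy.spatial.transform import Rotation as R
def cam(n):
    i=imaging.camera_info(n); f=192/np.tan(np.radians(i["vertical_fov"]/2))
    if n=="wrist":
        o=readout.get_obs(); T=np.eye(4); T[:3,3]=o["ee_pos"]; T[:3,:3]=R.from_euler('xyz',o["tcp_rot"],degrees=True).as_matrix()
        E=T@np.array(i["tool_from_camera"])
    else: E=np.array(i["extrinsics"])
    return f,i["cx"],i["cy"],E
def shot(n,save=None):
    c=cam(n); p,d=imaging.camera(n)
    if save: cv2.imwrite("pics/"+save,p[:,:,::-1])
    return c,p,d
def ray(c,uv):
    f,cx,cy,E=c; v=E[:3,:3]@np.array([(uv[0]-cx)/f,(uv[1]-cy)/f,1]); return E[:3,3],v
def at_z(c,uv,z):
    o,v=ray(c,uv); return o+v*(z-o[2])/v[2]
def at_d(c,uv,d):
    o,v=ray(c,uv); return o+v*d
def tri(rs):
    A=np.zeros((3,3));b=np.zeros(3)
    for o,v in rs:
        v=v/np.linalg.norm(v);P=np.eye(3)-np.outer(v,v);A+=P;b+=P@o
    x=np.linalg.solve(A,b); return x,[round(1000*np.linalg.norm((np.eye(3)-np.outer(v,v)/(v@v))@(x-o)),1) for o,v in rs]
E
python3 - <<'E'
from h import *
np.set_printoptions(precision=4,suppress=True)
print(readout.get_obs())
for n in ["scene","top"]:
    c,p,d=shot(n,n+"1.png"); print(n,c)
    for t in ["bail_grip","bail","pan","pan_foot","rack","rack_stop","dock","dock_collar","tin_a","card_holder","tongs"]:
        for m in spotter.mark_of(n,t)[:2]:
            u=m["uv"]; dd=d[int(np.clip(u[1],0,383)),int(np.clip(u[0],0,511))]
            print(t,np.round(u,1),round(m["confidence"],2),"depth pt",at_d(c,u,dd))
E
cd pics; python3 -c "
import cv2,numpy as np
cv2.imwrite('both.png',cv2.resize(np.hstack([cv2.imread('scene1.png'),cv2.imread('top1.png')]),(800,300)))"
```

```text
pics
{'time': 0.0, 'q': array([-75.1722,   5.01  ,  10.0316,  95.1018,   0.    ,  90.0038]), 'qd': array([-0.0445, -0.062 ,  0.0121,  0.0332,  0.0662,  0.1627]), 'joint_efforts': array([ -0.002 , -52.039 ,  46.4805,   0.0162,  -0.0001,   0.    ]), 'ee_pos': array([ 0.1407, -0.5314,  0.2306]), 'tcp_rot': array([-179.9199,   -0.    ,   14.824 ]), 'wrist_force': array([ 0.1715,  0.7668, -0.0341]), 'torque': array([ 0.0275, -0.0045,  0.0164]), 'grasp_force': 0.0, 'opening': 0.0855855008179126}
scene (np.float64(496.7388946238411), 261.08172731108294, 192.4259188717778, array([[-0.7362,  0.5863, -0.3381,  0.9987],
       [ 0.6768,  0.6372, -0.3688,  0.4192],
       [-0.0008, -0.5003, -0.8658,  1.0553],
       [ 0.    ,  0.    ,  0.    ,  1.    ]]))
bail_grip [214.   83.7] 0.82 depth pt [ 0.5706 -0.1986  0.2391]
bail [218.9 112.2] 0.89 depth pt [ 0.5224 -0.2614  0.0457]
bail [279.  317.1] 0.31 depth pt [0.7841 0.2373 0.0775]
pan [221.4 113. ] 0.88 depth pt [ 0.5223 -0.2509  0.0518]
pan [207.2 227.1] 0.15 depth pt [ 0.7575 -0.0221  0.0558]
pan_foot [231.1 139. ] 0.94 depth pt [ 0.598  -0.11
[... 773 characters left out ...]
0244],
       [ 0.0144, -0.1418, -0.9898,  1.0933],
       [ 0.    ,  0.    ,  0.    ,  1.    ]]))
bail_grip [375.9 237.3] 0.83 depth pt [ 0.5521 -0.2094  0.2453]
bail [363.6 236.9] 0.97 depth pt [ 0.5624 -0.2342  0.0549]
pan [359.8 239.2] 0.68 depth pt [ 0.5571 -0.225   0.0568]
pan_foot [341.6 239.6] 0.58 depth pt [ 0.5553 -0.1811  0.0715]
dock [134.7 237.8] 0.6 depth pt [0.5592 0.2913 0.0026]
dock_collar [132.6 235.9] 0.62 depth pt [0.5635 0.2962 0.0034]
tin_a [231.9 150. ] 0.62 depth pt [0.7509 0.0631 0.0908]
card_holder [166.6 156.3] 0.83 depth pt [0.7547 0.223  0.0045]
tongs [362.2 156.1] 0.93 depth pt [ 0.7606 -0.2495  0.0008]
tongs [357.1 240.3] 0.53 depth pt [ 0.5544 -0.2174  0.0629]
```

View pics/scene1.png

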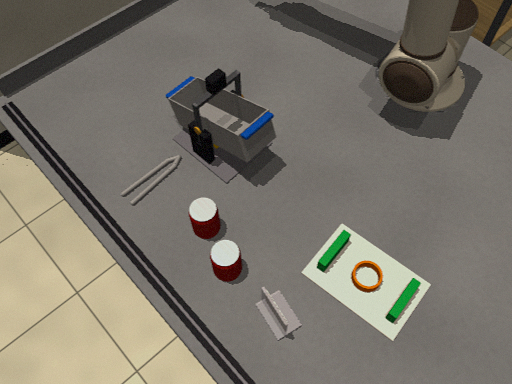

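View pics/top1.png

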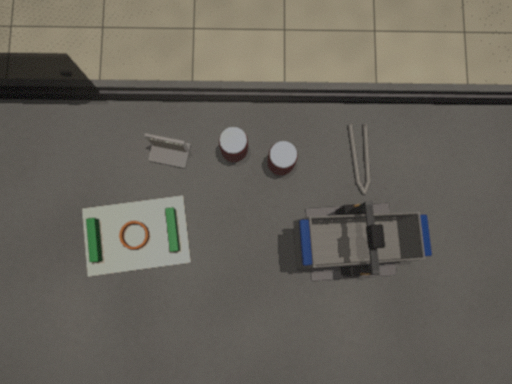

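The scene picture shows the pan in its rack at about (220,110), with the black grip at (216,80). The dock is at (367,277), the tins at (205,217) and (226,260), the card holder at (279,312) and the tongs at (152,178). The top picture agrees, with the grip at (376,237) and the collar at (134,235), and the networks' marks fit both views.

```bash
cat >> h.py <<'E'
def mask(p,lo,hi): 
    return cv2.inRange(cv2.cvtColor(np.ascontiguousarray(p),cv2.COLOR_RGB2HSV),np.array(lo),np.array(hi))
def blobs(m,minA=30):
    n,l,s,ce=cv2.connectedComponentsWithStats(m); return [(s[i][4],ce[i],l==i) for i in range(1,n) if s[i][4]>=minA]
def cloud(c,d,m):
    v,u=np.nonzero(m&(d>0)); f,cx,cy,E=c; z=d[v,u]
    return np.c_[(u-cx)/f*z,(v-cy)/f*z,z]@E[:3,:3].T+E[:3,3]
E
python3 - <<'E'
from h import *
np.set_printoptions(precision=4,suppress=True)
S={n:shot(n) for n in ["scene","top"]}
g={n:max(spotter.mark_of(n,"bail_grip"),key=lambda m:m["confidence"])["uv"] for n in S}
print("grip",tri([ray(S[n][0],g[n]) for n in S]))
col={"green":([45,120,40],[80,255,255]),"orange":([5,150,100],[18,255,255]),"blue":([100,150,50],[125,255,255])}
for k,(lo,hi) in col.items():
    for n,(c,p,d) in S.items():
        for a,ce,m in blobs(mask(p,lo,hi),40):
            P=cloud(c,d,m); zt=np.percentile(P[:,2],90); T=P[P[:,2]>zt-.006]
            r=cv2.minAreaRect((T[:,:2]*1000).astype(np.float32))
            print(k,n,a,np.round(ce,1),"ztop",round(zt,4),"rect",np.round(r[0],1),np.round(r[1],1),round(r[2],1))
# orange ring centre rays
E
```

```text
grip (array([ 0.5571, -0.2174,  0.2091]), [np.float64(0.4), np.float64(0.4)])
green scene 461 [333.1 250.5] ztop 0.0459 rect [579.2 201.6] [98.4 20.3] 8.2
green scene 461 [402.7 300.1] ztop 0.046 rect [553.8 379.1] [99.6 18.7] 8.6
green top 388 [ 93.3 240. ] ztop 0.0468 rect [552.7 375.6] [93.6 18.6] 7.2
orange scene 299 [366.8 275.1] ztop 0.0306 rect [567.1 290.2] [64.5 61.6] 43.8
orange top 110 [132.9 235.5] ztop 0.0316 rect [564.9 287.1] [60.9 59.4] 58.6
blue scene 125 [179.5  86.1] ztop 0.1044 rect [ 567.9 -354.3] [86.2 16.2] 4.9
blue scene 299 [256.7 125.4] ztop 0.1849 rect [547.  -85.8] [87.5 21.3] 4.3
blue top 183 [425.7 235. ] ztop 0.1072 rect [ 565.1 -355.5] [81.8 11.8] 4.1
blue top 151 [306.3 245.6] ztop 0.1869 rect [543.1 -87.6] [78. 14.] 3.9
```

```bash
python3 -m jog '[{"rotation":[0,0,-1],"translation":[20,10,40],"grip":85},{"rotation":[0,0,-2],"translation":[50,30,70],"grip":85},{"rotation":[0,0,-3],"translation":[80,55,100],"grip":85},{"rotation":[0,0,-4],"translation":[110,80,120],"grip":85},{"rotation":[0,0,-5],"translation":[140,105,130],"grip":85},{"rotation":[0,0,-6],"translation":[170,130,130],"grip":85},{"rotation":[0,0,-7],"translation":[200,155,130],"grip":85},{"rotation":[0,0,-8],"translation":[230,180,130],"grip":85},{"rotation":[0,0,-9],"translation":[260,205,130],"grip":85},{"rotation":[0,0,-10],"translation":[290,230,130],"grip":85},{"rotation":[0,0,-10.2],"translation":[320,255,130],"grip":85},{"rotation":[0,0,-10.2],"translation":[350,280,130],"grip":85},{"rotation":[0,0,-10.2],"translation":[380,300,130],"grip":85},{"rotation":[0,0,-10.2],"translation":[410,315,130],"grip":85}]'
python3 - <<'E'
from h import *
np.set_printoptions(precision=4,suppress=True)
V=[]
for k in range(5):
    o=readout.get_obs(); print(o["time"],o["ee_pos"],o["tcp_rot"])
    c,p,d=shot("wrist","w%d.png"%k)
for m in spotter.mark_of("wrist","bail_grip")[:2]:
    u=m["uv"]; print(u,m["confidence"],at_d(c,u,d[int(u[1]),int(u[0])]))
P=cloud(c,d,np.ones_like(d,bool))
print(c[3])
for z in (.245,.22):
    T=P[(abs(P[:,2]-z)<.006)&(np.hypot(P[:,0]-.557,P[:,1]+.217)<.12)]; 
    if len(T)>20: print(z,len(T),np.median(T,0),cv2.minAreaRect((T[:,:2]*1000).astype(np.float32)))
E
```

```text
time: 2.8
ee_pos: [0.5519, -0.2151, 0.3616]
tcp_rot: [180.0, -0.0, 4.7]
wrist_force: [0.2, -1.2, 0.7]
opening: 0.085
grasp_force: 0.0
2.8 [ 0.5519 -0.2151  0.3616] [179.9884  -0.0301   4.6789]
2.85 [ 0.5554 -0.2134  0.3594] [-179.9011    0.0207    4.7827]
2.9 [ 0.5536 -0.2146  0.3593] [-179.9103    0.0973    4.8138]
2.95 [ 0.5522 -0.2156  0.3599] [-179.9492    0.0974    4.7714]
3.0 [ 0.5512 -0.2163  0.3606] [-179.9809    0.0653    4.7025]
[248.8, 177.1] 0.77 [ 0.5577 -0.2115  0.2453]
[[ 0.0812 -0.9571 -0.278   0.6206]
 [-0.9967 -0.0783 -0.0215 -0.2101]
 [-0.0012  0.2788 -0.9603  0.5034]
 [ 0.      0.      0.      1.    ]]
0.245 1411 [ 0.5552 -0.2122  0.2452] ((553.4723510742188, -212.5159149169922), (44.2296257019043, 23.262399673461914), 3.951385498046875)
0.22 52 [ 0.5752 -0.2104  0.2197] ((574.2977294921875, -210.85069274902344), (2.6425676345825195, 23.41912841796875), 3.4166347980499268)
```

View pics/w4.png

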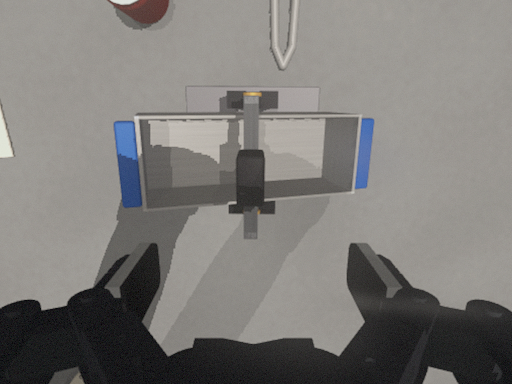

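The wrist picture shows the bail's black grip at (250,178), between the open fingers, with the posts at (252,100) and (252,208). Nothing stands in the way of a descent.

```bash
python3 -m jog '[{"rotation":[0,0,-0.2],"translation":[1,2,-20],"grip":85},{"rotation":[0,0,-0.3],"translation":[3,4,-40],"grip":85},{"rotation":[0,0,-0.3],"translation":[3,4,-50],"grip":85},{"rotation":[0,0,-0.3],"translation":[3,4,-50],"grip":85},{"rotation":[0,0,-0.3],"translation":[3,4,-50],"grip":85}]'
python3 - <<'E'
from h import *
np.set_printoptions(precision=4,suppress=True)
for k in range(3):
    c,p,d=shot("wrist")
    P=cloud(c,d,np.ones_like(d,bool))
    T=P[(abs(P[:,2]-.245)<.004)&(np.hypot(P[:,0]-.554,P[:,1]+.2125)<.05)]
    r=cv2.minAreaRect((T[:,:2]*1000).astype(np.float32)); print(readout.get_obs()["ee_pos"],np.median(T,0),r)
C=P[(abs(P[:,2]-.205)<.004)&(np.hypot(P[:,0]-.554,P[:,1]+.2125)<.09)]
if len(C)>50: print("bar",len(C),cv2.minAreaRect((C[:,:2]*1000).astype(np.float32)),C.mean(0), np.degrees(np.polyfit(C[:,0],C[:,1],1)[0]))
Q=P[(abs(P[:,2]-.115)<.004)&(np.hypot(P[:,0]-.554,P[:,1]+.2125)<.11)]
Y=np.radians(4.4); 
for s in (1,-1):
    ctr=np.array([.554,-.2125])+s*.066*np.array([np.cos(Y),np.sin(Y)])
    q=Q[np.hypot(*(Q[:,:2]-ctr).T)<.035]
    if len(q)>20: print("post",s,len(q),cv2.minAreaRect((q[:,:2]*1000).astype(np.float32)))
E
```

```text
time: 3.6
ee_pos: [0.553, -0.2132, 0.3123]
tcp_rot: [180.0, -0.0, 4.3]
wrist_force: [-0.3, 0.3, 0.4]
opening: 0.0848
grasp_force: 0.0
[ 0.5533 -0.2131  0.3126] [ 0.5553 -0.2122  0.2452] ((554.0728759765625, -212.32647705078125), (43.58430480957031, 23.719623565673828), 3.402252674102783)
[ 0.5535 -0.2131  0.3126] [ 0.5556 -0.2122  0.2451] ((554.184326171875, -212.27493286132812), (43.55733871459961, 23.776260375976562), 3.3803610801696777)
[ 0.5537 -0.213   0.3125] [ 0.5554 -0.2123  0.2451] ((553.6931762695312, -212.33450317382812), (44.350608825683594, 23.785873413085938), 3.3428449630737305)
bar 1727 ((552.9779663085938, -212.48040771484375), (140.15341186523438, 14.03089714050293), 4.234144687652588) [ 0.5667 -0.2114  0.2053] 4.176318740316051
post 1 817 ((615.95947265625, -207.81365966796875), (25.867551803588867, 60.09701156616211), 4.242073059082031)
post -1 263 ((492.3829040527344, -217.22314453125), (29.04289436340332, 59.730892181396484), 4.11210298538208)
```

```bash
python3 -m jog '[{"rotation":[0,0,-0.1],"translation":[0,0.5,-35],"grip":60},{"rotation":[0,0,-0.1],"translation":[0,0.5,-70],"grip":50},{"rotation":[0,0,-0.1],"translation":[0,0.5,-92],"grip":40},{"rotation":[0,0,-0.1],"translation":[0,0.5,-101],"grip":35},{"rotation":[0,0,-0.1],"translation":[0,0.5,-101],"grip":26},{"rotation":[0,0,-0.1],"translation":[0,0.5,-101],"grip":15},{"rotation":[0,0,-0.1],"translation":[0,0.5,-101],"grip":10},{"rotation":[0,0,-0.1],"translation":[0,0.5,-101],"grip":10},{"rotation":[0,0,-0.1],"translation":[0,0.5,-101],"grip":10},{"rotation":[0,0,-0.1],"translation":[0,0.5,-101],"grip":10}]' 80
```

```text
time: 4.75
ee_pos: [0.554, -0.2122, 0.2107]
tcp_rot: [180.0, -0.0, 4.2]
wrist_force: [0.8, 0.8, -3.6]
opening: 0.023
grasp_force: 78.9
```

```bash
python3 -m jog '[{"rotation":[0,0,0],"translation":[0,0,4],"grip":10},{"rotation":[0,0,0],"translation":[0,0,14],"grip":10},{"rotation":[0,0,0],"translation":[0,0,30],"grip":10},{"rotation":[0,0,0],"translation":[0,0,50],"grip":10},{"rotation":[0,0,0],"translation":[0,0,70],"grip":10},{"rotation":[0,0,0],"translation":[0,0,90],"grip":10},{"rotation":[0,0,0],"translation":[0,0,108],"grip":10},{"rotation":[0,0,0],"translation":[0,0,122],"grip":10},{"rotation":[0,0,0],"translation":[0,0,130],"grip":10},{"rotation":[0,0,0],"translation":[0,0,130],"grip":10}]'
cat >> h.py <<'E'
def tilt(n="wrist"):
    t=readout.get_obs()["time"]; c,p,d=shot(n)
    B=sorted(blobs(mask(p,[100,150,40],[125,255,255]),60),key=lambda b:-b[0])[:2]
    if len(B)<2: return t,None,p
    C=sorted([np.median(cloud(c,d,b[2]),0) for b in B],key=lambda x:x[1])
    v=C[1]-C[0]; return t,np.arctan2(v[2],np.hypot(v[0],v[1])),p
def fit(ts,ss,t0):
    w=np.sqrt(9.81/.51); t=np.array(ts)-t0
    A=np.c_[np.cos(w*t),np.sin(w*t)/w,np.ones_like(t)]
    x,_,_,_=np.linalg.lstsq(A,np.array(ss),rcond=None); return x,np.std(A@x-ss)
def watch(n=20,cam="wrist",save=None):
    ts,ss=[],[]
    for k in range(n):
        t,s,p=tilt(cam)
        if s is not None: ts.append(t);ss.append(s)
    if save: cv2.imwrite("pics/"+save,p[:,:,::-1])
    o=readout.get_obs(); x,r=fit(ts,ss,o["time"])
    print(np.round(ts,2),np.round(ss,3)); print("now",o["time"],o["ee_pos"],o["tcp_rot"],o["wrist_force"],"s,sd,bias",np.round(x,4),"amp",np.hypot(x[0],x[1]/4.386),"res",r); return x
E
python3 - <<'E'
from h import *
watch(16,"wrist","lift.png")
E
```

```text
time: 5.75
ee_pos: [0.554, -0.2123, 0.3416]
tcp_rot: [179.9, -0.1, 4.2]
wrist_force: [-0.3, -0.4, -7.6]
opening: 0.0229
grasp_force: 79.1
[5.75 5.8  5.85 5.9  5.95 6.   6.05 6.1  6.15 6.2  6.25 6.3  6.35 6.4
 6.45 6.5 ] [-0.207 -0.171 -0.126 -0.075 -0.021  0.035  0.089  0.139  0.182  0.216
  0.241  0.254  0.255  0.244  0.221  0.188]
now 6.55 [ 0.5537403  -0.21215484  0.34029866] [1.79999675e+02 4.02794379e-04 4.22804194e+00] [-0.40706463 -0.13915842 -7.37167188] s,sd,bias [ 0.1434 -0.9195  0.002 ] amp 0.25400434482972095 res 0.0002766660664388288
```

View pics/lift.png

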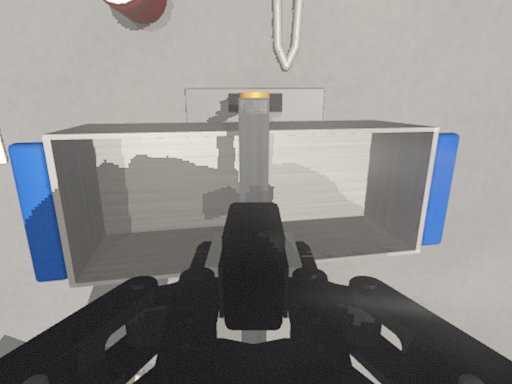

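The lifted pan hangs clear above the rack, with its blue ends at (45,212) and (440,190). The swing fit is clean, with an amplitude of 0.254 rad.

```bash
cat > plan.py <<'E'
import numpy as np
from scipy.optimize import minimize
L,w2,h=.51,9.81/.51,.002
def sim(y,s0,v0,tau=.03,tail=0.):
    t=np.arange(0,.1*len(y)+tail+.1,h); T=np.r_[0,.1*np.arange(1,len(y)+1)]
    Y=np.interp(t-tau,T,np.r_[0,y]); q,v=s0,v0; S=[]
    for k in range(len(t)):
        s=q-Y[k]/L; S.append(s); v-=w2*s*h; q+=v*h
    return np.array(S),v,t   # v = sd once at rest
def plan(D,N,s0,v0,tau=.03,cosf=.995):
    # linear: end [s,v] = b + A y
    Z=np.zeros(N); f=lambda y:(lambda r:np.r_[r[0][-1],r[1]])(sim(y*cosf,s0,v0,tau))
    b=f(Z); A=np.array([f(np.eye(N)[i])-b for i in range(N)]).T
    def D2(y): return np.diff(np.r_[0,0,y,y[-1]],2)
    M=np.array([D2(np.eye(N)[i]) for i in range(N)]).T; J=np.vstack([M,3*np.diff(M,axis=0)])
    C=np.vstack([A,np.eye(N)[-1]]); d=np.r_[-b,D]
    K=np.block([[2*J.T@J,C.T],[C,np.zeros((3,3))]])
    y=np.linalg.solve(K,np.r_[np.zeros(N),d])[:N]
    yr=np.round(y*1000)
    # polish rounding by +-1mm flips
    best=yr; e=lambda z:np.hypot(*(f(z/1000)*[1,1/4.386]))
    for _ in range(3):
        for i in range(N-1):
            for g in (-1,1):
                c=best.copy(); c[i]+=g
                if e(c)<e(best)-1e-5: best=c
    S,_,_=sim(best/1000*cosf,s0,v0,tau)
    print("N",N,"max|s|",abs(S).max(),"end amp",e(best),"max step",abs(np.diff(np.r_[0,best])).max()); print(best.astype(int).tolist())
    return best
E
python3 -c "
from plan import *
for N in (20,24,30,36): plan(.5005,N,.1434,-.9195)"
```

```text
N 20 max|s| 0.27224022119556285 end amp 0.0004251989175747653 max step 53.0
[-1, 0, 0, 3, 11, 24, 46, 76, 114, 159, 209, 262, 314, 362, 404, 439, 465, 484, 495, 500]
N 24 max|s| 0.27296239718522186 end amp 0.00039039484241761165 max step 53.0
[0, 0, 0, 4, 12, 24, 45, 75, 112, 157, 207, 260, 312, 360, 403, 437, 463, 481, 492, 497, 500, 500, 500, 500]
N 30 max|s| 0.24493846580774575 end amp 0.0004002939905265501 max step 34.0
[-2, -3, -5, -9, -10, -10, -6, 4, 21, 41, 68, 98, 131, 165, 197, 227, 254, 277, 297, 316, 334, 353, 373, 395, 418, 441, 462, 480, 494, 500]
N 36 max|s| 0.23934603158975157 end amp 0.0003989973343048641 max step 28.0
[-3, -6, -9, -14, -17, -16, -13, -5, 8, 27, 48, 72, 98, 123, 147, 168, 187, 204, 221, 238, 256, 277, 300, 326, 354, 382, 410, 435, 456, 474, 486, 494, 498, 500, 501, 500]
```

```bash
python3 -m jog '[{"rotation":[0,0,0],"translation":[0,-2,0],"grip":10},{"rotation":[0,0,0.2],"translation":[0,-3,0],"grip":10},{"rotation":[0,0,0.4],"translation":[0,-5,0],"grip":10},{"rotation":[0,0,0.6],"translation":[0,-9,0],"grip":10},{"rotation":[0,0,0.8],"translation":[0,-10,0],"grip":10},{"rotation":[0,0,1.0],"translation":[0,-10,0],"grip":10},{"rotation":[0,0,1.2],"translation":[0,-6,0],"grip":10},{"rotation":[0,0,1.4],"translation":[0,4,0],"grip":10},{"rotation":[0,0,1.6],"translation":[0,21,0],"grip":10},{"rotation":[0,0,1.8],"translation":[1,41,0],"grip":10},{"rotation":[0,0,2.0],"translation":[1,68,0],"grip":10},{"rotation":[0,0,2.2],"translation":[2,98,0],"grip":10},{"rotation":[0,0,2.4],"translation":[3,131,0],"grip":10},{"rotation":[0,0,2.6],"translation":[4,165,0],"grip":10},{"rotation":[0,0,2.8],"translation":[4,197,0],"grip":10},{"rotation":[0,0,3.0],"translation":[5,227,0],"grip":10},{"rotation":[0,0,3.2],"translation":[6,254,0],"grip":10},{"rotation":[0,0,3.4],"translation":[6,277,0],"grip":10},{"rotation":[0,0,3.6],"translation":[7,297,0],"grip":10},{"rotation":[0,0,3.8],"translation":[7,316,0],"grip":10}]'
python3 -m jog '[{"rotation":[0,0,0],"translation":[0,18,0],"grip":10},{"rotation":[0,0,0.1],"translation":[1,37,0],"grip":10},{"rotation":[0,0,0.1],"translation":[1,57,0],"grip":10},{"rotation":[0,0,0.1],"translation":[2,79,0],"grip":10},{"rotation":[0,0,0.1],"translation":[2,102,0],"grip":10},{"rotation":[0,0,0.1],"translation":[3,125,0],"grip":10},{"rotation":[0,0,0.1],"translation":[3,146,0],"grip":10},{"rotation":[0,0,0.1],"translation":[4,164,0],"grip":10},{"rotation":[0,0,0.1],"translation":[4,178,0],"grip":10},{"rotation":[0,0,0.1],"translation":[4,184,0],"grip":10}]'
python3 - <<'E'
from h import *
watch(14,"wrist","dock1.png"); shot("top","top2.png")
E
```

```text
time: 8.55
ee_pos: [0.5622, 0.0941, 0.3405]
tcp_rot: [-179.5, -0.0, 9.3]
wrist_force: [1.0, -0.1, -7.0]
opening: 0.023
grasp_force: 79.4
time: 9.55
ee_pos: [0.592, 0.1612, 0.3402]
tcp_rot: [-177.4, 0.1, 14.1]
wrist_force: [0.8, 0.3, -7.7]
opening: 0.0233
grasp_force: 79.3
[ 9.55  9.6   9.65  9.7   9.75  9.8   9.85  9.9   9.95 10.   10.05 10.1
 10.15 10.2 ] [ 0.002 -0.016 -0.033 -0.048 -0.061 -0.071 -0.078 -0.081 -0.08  -0.075
 -0.067 -0.055 -0.041 -0.024]
now 10.25 [0.59158474 0.16119599 0.3403693 ] [-1.77374883e+02  8.93751566e-02  1.40772703e+01] [-0.64957723 -0.21816841 -8.13771677] s,sd,bias [-0.0074  0.3546  0.0004] amp 0.08119038203390413 res 0.00010980652065407382
```

View pics/dock1.png

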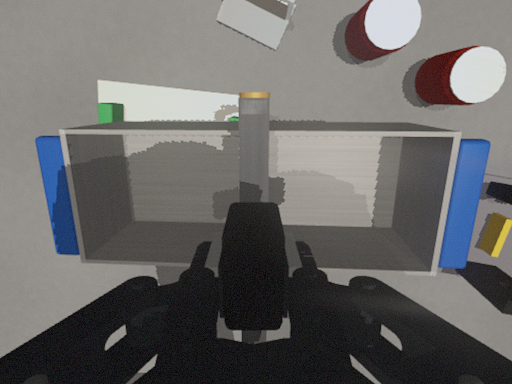

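View pics/top2.png

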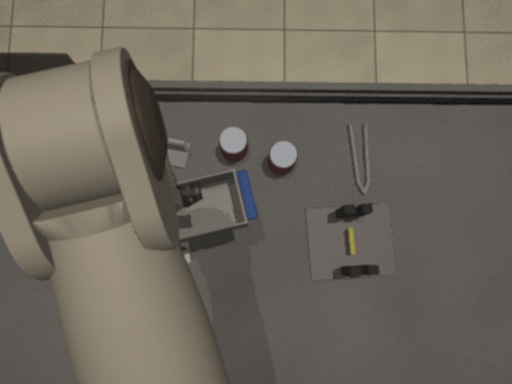

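The arm stopped short at y = 0.161, with the pan centre near (200,205) in the top picture, still clear of the dock. The wrist picture shows tins and card holder undisturbed. A joint limit is likely, so I'll check the joints.

```bash
python3 - <<'E'
from h import *
np.set_printoptions(precision=2,suppress=True)
o=readout.get_obs(); print(o["time"],o["q"],o["qd"],o["ee_pos"],o["tcp_rot"])
print(cam("wrist")[3])
E
```

```text
10.3 [ 14.02  19.37  39.57 110.29   2.62 179.94] [ 0.04  0.06  0.02  0.01 -0.05  0.  ] [0.59 0.16 0.34] [-177.38    0.09   14.08]
[[ 0.24 -0.93 -0.28  0.66]
 [-0.97 -0.25 -0.02  0.17]
 [-0.05  0.28 -0.96  0.48]
 [ 0.    0.    0.    1.  ]]
```

Joint 6 is at its 180° limit. The dock accepts the pan either way round, so I'll turn it about the vertical by roughly a half turn, high above everything. First a small turn to see which pose the arm counts as commanded.

```bash
python3 -m jog '[{"rotation":[0,0,1],"translation":[0,0,0],"grip":10},{"rotation":[0,0,2],"translation":[0,0,0],"grip":10},{"rotation":[0,0,3],"translation":[0,0,0],"grip":10},{"rotation":[0,0,4],"translation":[0,0,0],"grip":10},{"rotation":[0,0,5],"translation":[0,0,0],"grip":10},{"rotation":[0,0,5],"translation":[0,0,0],"grip":10}]'
python3 - <<'E'
from h import *
np.set_printoptions(precision=3,suppress=True)
o=readout.get_obs(); print(o["time"],o["q"],o["ee_pos"],o["tcp_rot"])
E
```

```text
time: 10.9
ee_pos: [0.5917, 0.1612, 0.3403]
tcp_rot: [-177.4, 0.1, 19.1]
wrist_force: [-0.5, -0.3, -7.3]
opening: 0.0232
grasp_force: 79.3
10.9 [ 14.033  19.676  39.957 110.612   2.605 174.896] [0.592 0.161 0.34 ] [-177.376    0.097   19.131]
```

```bash
python3 -m jog '[{"rotation":[-0.6,-0.2,0],"translation":[0,0,0],"grip":10},{"rotation":[-1.2,-0.5,0],"translation":[0,0,0],"grip":10},{"rotation":[-1.8,-0.7,0],"translation":[0,0,0],"grip":10},{"rotation":[-2.4,-0.9,0],"translation":[0,0,0],"grip":10}]'
python3 -m jog '[{"rotation":[0,0,1],"translation":[0,0,0],"grip":10},{"rotation":[0,0,3],"translation":[0,0,0],"grip":10},{"rotation":[0,0,6],"translation":[0,0,0],"grip":10},{"rotation":[0,0,10],"translation":[0,0,0],"grip":10},{"rotation":[0,0,15],"translation":[0,0,0],"grip":10},{"rotation":[0,0,20],"translation":[0,0,0],"grip":10},{"rotation":[0,0,25],"translation":[0,0,0],"grip":10},{"rotation":[0,0,30],"translation":[0,0,0],"grip":10},{"rotation":[0,0,35],"translation":[0,0,0],"grip":10},{"rotation":[0,0,40],"translation":[0,0,0],"grip":10},{"rotation":[0,0,45],"translation":[0,0,0],"grip":10},{"rotation":[0,0,50],"translation":[0,0,0],"grip":10},{"rotation":[0,0,55],"translation":[0,0,0],"grip":10},{"rotation":[0,0,60],"translation":[0,0,0],"grip":10},{"rotation":[0,0,65],"translation":[0,0,0],"grip":10},{"rotation":[0,0,70],"translation":[0,0,0],"grip":10},{"rotation":[0,0,75],"translation":[0,0,0],"grip":10},{"rotation":[0,0,80],"translation":[0,0,0],"grip":10},{"rotation":[0,0,85],"translation":[0,0,0],"grip":10},{"rotation":[0,0,90],"translation":[0,0,0],"grip":10}]'
python3 -m jog '[{"rotation":[0,0,5],"translation":[0,0,0],"grip":10},{"rotation":[0,0,10],"translation":[0,0,0],"grip":10},{"rotation":[0,0,15],"translation":[0,0,0],"grip":10},{"rotation":[0,0,20],"translation":[0,0,0],"grip":10},{"rotation":[0,0,25],"translation":[0,0,0],"grip":10},{"rotation":[0,0,30],"translation":[0,0,0],"grip":10},{"rotation":[0,0,35],"translation":[0,0,0],"grip":10},{"rotation":[0,0,40],"translation":[0,0,0],"grip":10},{"rotation":[0,0,45],"translation":[0,0,0],"grip":10},{"rotation":[0,0,50],"translation":[0,0,0],"grip":10},{"rotation":[0,0,55],"translation":[0,0,0],"grip":10},{"rotation":[0,0,60],"translation":[0,0,0],"grip":10},{"rotation":[0,0,65],"translation":[0,0,0],"grip":10},{"rotation":[0,0,70],"translation":[0,0,0],"grip":10},{"rotation":[0,0,74],"translation":[0,0,0],"grip":10},{"rotation":[0,0,77],"translation":[0,0,0],"grip":10},{"rotation":[0,0,79],"translation":[0,0,0],"grip":10},{"rotation":[0,0,79],"translation":[0,0,0],"grip":10}]'
python3 - <<'E'
from h import *
watch(10,"wrist","rot.png")
c,p,d=shot("wrist"); np.savez("rot.npz",p=p,d=d,E=c[3],c=c[:3])
c,p,d=shot("scene","scene3.png")
for k,(lo,hi) in {"green":([45,120,40],[80,255,255]),"orange":([5,150,100],[18,255,255])}.items():
    for a,ce,m in blobs(mask(p,lo,hi),40):
        P=cloud(c,d,m); zt=np.percentile(P[:,2],90); T=P[P[:,2]>zt-.006]
        print(k,a,zt,cv2.minAreaRect((T[:,:2]*1000).astype(np.float32)))
o=readout.get_obs(); print(o["time"],o["q"])
E
```

```text
time: 11.3
ee_pos: [0.5916, 0.1613, 0.3404]
tcp_rot: [-180.0, 0.0, 19.1]
wrist_force: [-0.4, -0.1, -7.2]
opening: 0.0231
grasp_force: 79.4
time: 13.3
ee_pos: [0.5916, 0.1613, 0.3403]
tcp_rot: [-179.9, 0.0, 109.3]
wrist_force: [0.4, 0.8, -7.4]
opening: 0.0233
grasp_force: 79.4
time: 15.1
ee_pos: [0.5916, 0.1612, 0.3403]
tcp_rot: [-179.9, 0.0, -171.9]
wrist_force: [0.4, 0.2, -6.9]
opening: 0.023
grasp_force: 79.4
[15.1  15.15 15.2  15.25 15.3  15.35 15.4  15.45 15.5  15.55] [-0.05  -0.037 -0.022 -0.006  0.01   0.027  0.041  0.054  0.064  0.072]
now 15.6 [0.59161584 0.16121657 0.34033366] [-1.79939682e+02  2.66314063e-02 -1.71928633e+02] [-0.31349162 -0.24590237 -8.37624528] s,sd,bias [0.0747 0.0413 0.0008] amp 0.07526610707973974 res 9.493809959388342e-05
green 312 0.04603644190535512 ((597.9724731445312, 204.6821746826172), (60.747154235839844, 19.79500389099121), 7.54514217376709)
green 462 0.046062513108498515 ((554.0884399414062, 379.1934814453125), (99.39688110351562, 18.76284408569336), 8.11080551147461)
orange 359 0.030363963979904506 ((570.46728515625, 294.51190185546875), (74.95207977294922, 63.76521682739258), 48.710819244384766)
15.7 [ 1.52720619e+01  1.92703469e+01  3.94784487e+01  1.10188378e+02
 -6.40197133e-02  7.19900493e+00]
```

View pics/rot.png

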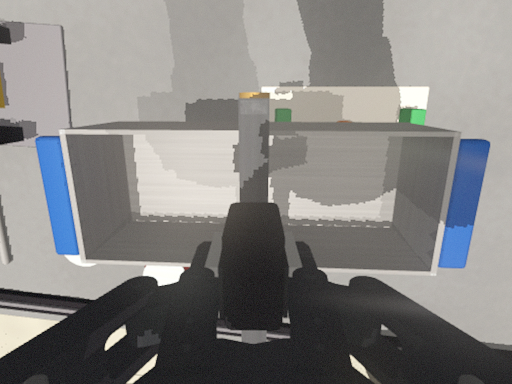

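The pan is turned and level with the rack axis. The dock's bar ends show at (284,115) and (412,115), with the plate edge along row 88. I'll measure the dock from this view and plan the remaining carry.

```bash
python3 - <<'E'
from h import *
from plan import *
z=np.load("rot.npz"); c=(*z["c"],z["E"]); p,d=z["p"],z["d"]
for a,ce,m in blobs(mask(p,[45,100,30],[80,255,255]),20):
    P=cloud(c,d,m); T=P[P[:,2]>.041]; 
    r=cv2.minAreaRect((T[:,:2]*1000).astype(np.float32)); print(a,ce,len(T),np.round(cv2.boxPoints(r),1).tolist(),r[2],np.percentile(P[:,2],[10,90]))
# plate
P=cloud(c,d,np.ones_like(d,bool)&(np.arange(384)[:,None]<125)); T=P[(abs(P[:,2]-.006)<.003)&(P[:,0]<.6)&(P[:,1]>.1)]
V=p[:125].min(2)>150
P2=cloud(c,d,np.vstack([V,np.zeros((259,512),bool)])); P2=P2[P2[:,2]<.02]; r=cv2.minAreaRect((P2[:,:2]*1000).astype(np.float32)); print(len(P2),np.round(cv2.boxPoints(r),1).tolist(),r[2])
w=4.386;t=.1;s=.0747*np.cos(w*t)+.0413*np.sin(w*t)/w; v=-.0747*w*np.sin(w*t)+.0413*np.cos(w*t); print(s,v)
for N in (16,20): plan(.127,N,s,v)
E
```

```text
214 [417.1588785  116.13551402] 213 [[501.5, 381.3999938964844], [504.29998779296875, 361.29998779296875], [523.7000122070312, 364.0], [521.0, 384.0]] 7.779849529266357 [0.04387795 0.04664002]
51214 [[340.1000061035156, 513.5999755859375], [445.29998779296875, -232.0], [608.0, -209.10000610351562], [502.79998779296875, 536.5999755859375]] 8.029558181762695
0.07162828090033006 -0.1017463657534006
N 16 max|s| 0.09388664729202184 end amp 4.641683352224446e-05 max step 15.0
[4, 10, 18, 25, 31, 36, 39, 43, 48, 56, 67, 80, 95, 109, 121, 127]
N 20 max|s| 0.08004755183608211 end amp 0.000163815840905777 max step 14.0
[0, 0, 1, 1, 2, 3, 6, 10, 17, 26, 37, 49, 63, 77, 90, 102, 112, 119, 125, 127]
```

```bash
python3 - <<'E'
from plan import *
b=plan(.128,20,.0716,-.1017,cosf=1.019); print(np.round(-b*26/128).astype(int).tolist())
E
```

```text
N 20 max|s| 0.08117768845388702 end amp 0.0003973709614385842 max step 14.0
[0, 1, 0, 1, 2, 3, 7, 12, 18, 27, 37, 51, 64, 78, 91, 103, 113, 121, 126, 128]
[0, 0, 0, 0, 0, -1, -1, -2, -4, -5, -8, -10, -13, -16, -18, -21, -23, -25, -26, -26]
```

```bash
python3 -m jog '[{"rotation":[0,0,0],"translation":[0,0,0],"grip":10},{"rotation":[0,0,0],"translation":[0,1,0],"grip":10},{"rotation":[0,0,0],"translation":[0,0,0],"grip":10},{"rotation":[0,0,0],"translation":[0,1,0],"grip":10},{"rotation":[0,0,0],"translation":[0,2,0],"grip":10},{"rotation":[0,0,0],"translation":[-1,3,0],"grip":10},{"rotation":[0,0,0],"translation":[-1,7,0],"grip":10},{"rotation":[0,0,0],"translation":[-2,12,0],"grip":10},{"rotation":[0,0,0],"translation":[-4,18,0],"grip":10},{"rotation":[0,0,0],"translation":[-5,27,0],"grip":10},{"rotation":[0,0,0],"translation":[-8,37,0],"grip":10},{"rotation":[0,0,0],"translation":[-10,51,0],"grip":10},{"rotation":[0,0,0],"translation":[-13,64,0],"grip":10},{"rotation":[0,0,0],"translation":[-16,78,0],"grip":10},{"rotation":[0,0,0],"translation":[-18,91,0],"grip":10},{"rotation":[0,0,0],"translation":[-21,103,0],"grip":10},{"rotation":[0,0,0],"translation":[-23,113,0],"grip":10},{"rotation":[0,0,0],"translation":[-25,121,0],"grip":10},{"rotation":[0,0,0],"translation":[-26,126,0],"grip":10},{"rotation":[0,0,0],"translation":[-26,128,0],"grip":10}]'
python3 - <<'E'
from h import *
watch(14)
c,p,d=shot("wrist","over.png"); np.savez("rot.npz",p=p,d=d,E=c[3],c=c[:3])
for a,ce,m in blobs(mask(p,[45,100,30],[80,255,255]),20):
    P=cloud(c,d,m); T=P[P[:,2]>.041]
    if len(T)>5: r=cv2.minAreaRect((T[:,:2]*1000).astype(np.float32)); print(a,ce,np.round(cv2.boxPoints(r),1).tolist(),r[2])
E
```

```text
time: 17.7
ee_pos: [0.5655, 0.2896, 0.3403]
tcp_rot: [-179.9, 0.0, -171.9]
wrist_force: [-0.6, -0.1, -7.1]
opening: 0.023
grasp_force: 79.5
[17.7  17.75 17.8  17.85 17.9  17.95 18.   18.05 18.1  18.15 18.2  18.25
 18.3  18.35] [ 0.009  0.006  0.004  0.001 -0.002 -0.005 -0.008 -0.011 -0.013 -0.014
 -0.014 -0.014 -0.014 -0.012]
now 18.4 [0.56562596 0.28917329 0.34034025] [-1.79938974e+02  2.71238289e-02 -1.71924272e+02] [-0.02375133 -0.15981719 -7.32648613] s,sd,bias [-0.0099  0.0433 -0.0004] amp 0.013997989474493195 res 0.00023932097780467998
```

View pics/over.png

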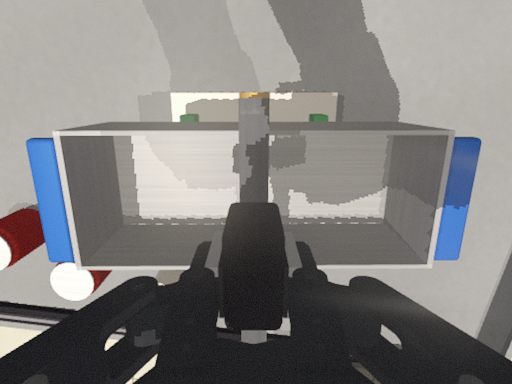

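The pan is over the dock, with bar ends at (189,118) and (318,118) and plate edges at columns 172 and 337. Their middle is the crossbar's column 254, so it is centred along y. I'll take out the last 0.014 rad of swing while lowering.

```bash
python3 - <<'E'
from h import *
from plan import *
z=np.load("rot.npz"); c=(*z["c"],z["E"]); p,d=z["p"],z["d"]
ex=np.array([.990,.141]);ey=np.array([-.141,.990])
for a,ce,m in blobs(mask(p,[45,60,15],[85,255,255]),20):
    P=cloud(c,d,m); T=P[P[:,2]>.041]
    if len(T)>5: print(a,ce,"dockx min",np.percentile(T[:,:2]@ex,2),"y range",np.percentile(T[:,:2]@ey,[3,97]))
print("tcp dock coords",np.array([.5654,.289])@ex,np.array([.5654,.289])@ey)
w=4.386;t=.05;s0,v0=-.0099,.0433;s=s0*np.cos(w*t)+v0*np.sin(w*t)/w; v=-s0*w*np.sin(w*t)+v0*np.cos(w*t); print(s,v)
for N in (8,12,16): plan(0,N,s,v,cosf=.99)
E
```

```text
78 [187.16666667 117.6025641 ] dockx min 0.5499329388705971 y range [0.11062821 0.12699511]
120 [318.18333333 117.2       ] dockx min 0.550135756469164 y range [0.28755496 0.30674644]
tcp dock coords 0.600495 0.20638859999999998
-0.007515206405375787 0.051709134795574915
N 8 max|s| 0.017089977447524333 end amp 0.0003510746742727853 max step 4.0
[-2, -6, -5, -1, 3, 4, 3, 0]
N 12 max|s| 0.012768033755918218 end amp 0.0003309640309846876 max step 2.0
[0, -1, -1, 0, 1, 3, 4, 4, 4, 3, 1, 0]
N 16 max|s| 0.009770841944690741 end amp 0.0003033145632193329 max step 1.0
[0, 1, 2, 3, 4, 4, 5, 5, 5, 5, 4, 3, 2, 1, 0, 0]
```

```bash
python3 -m jog '[{"rotation":[0,0,0],"translation":[0,0,-1],"grip":10},{"rotation":[0,0,0],"translation":[0,1,-4],"grip":10},{"rotation":[0,0,0],"translation":[0,2,-9],"grip":10},{"rotation":[0,0,0],"translation":[0,3,-15],"grip":10},{"rotation":[0,0,0],"translation":[-1,4,-21],"grip":10},{"rotation":[0,0,0],"translation":[-1,4,-27],"grip":10},{"rotation":[0,0,0],"translation":[-1,5,-33],"grip":10},{"rotation":[0,0,0],"translation":[-1,5,-39],"grip":10},{"rotation":[0,0,0],"translation":[-1,5,-45],"grip":10},{"rotation":[0,0,0],"translation":[-1,5,-51],"grip":10},{"rotation":[0,0,0],"translation":[-1,4,-57],"grip":10},{"rotation":[0,0,0],"translation":[0,3,-62],"grip":10},{"rotation":[0,0,0],"translation":[0,2,-66],"grip":10},{"rotation":[0,0,0],"translation":[0,1,-69],"grip":10},{"rotation":[0,0,0],"translation":[0,0,-70],"grip":10},{"rotation":[0,0,0],"translation":[0,0,-70],"grip":10}]'
python3 - <<'E'
from h import *
from plan import *
x=watch(15); plan(0,16,x[0],x[1],cosf=.99)
E
```

```text
time: 20.05
ee_pos: [0.5656, 0.2891, 0.2704]
tcp_rot: [-179.9, 0.0, -171.9]
wrist_force: [0.4, 0.1, -8.2]
opening: 0.0228
grasp_force: 79.5
[20.05 20.1  20.15 20.2  20.25 20.3  20.35 20.4  20.45 20.5  20.55 20.6
 20.65 20.7  20.75] [-0.001 -0.001 -0.    -0.     0.     0.001  0.001  0.002  0.003  0.003
  0.003  0.003  0.004  0.003  0.003]
now 20.8 [0.56563132 0.28921032 0.2703255 ] [-1.79939000e+02  2.66836508e-02 -1.71923405e+02] [-0.26925968 -0.93301574 -7.10630168] s,sd,bias [ 0.002  -0.005   0.0012] amp 0.0023221925509265304 res 9.145184751549144e-05
N 16 max|s| 0.00480785844837824 end amp 0.0003483530297888052 max step 2.0
[-1, -1, 0, -1, -1, 0, -2, -1, -1, -2, -1, -1, 0, -1, 0, 0]
```

```bash
H='{"rotation":[0,0,0],"translation":[0,0,0],"grip":10}'; 
python3 -m jog '[{"rotation":[0,0,0],"translation":[0,0,0],"grip":10},{"rotation":[0,0,0],"translation":[0,0,0],"grip":10},{"rotation":[0,0,0],"translation":[0,0,0],"grip":10},{"rotation":[0,0,0],"translation":[0,0,0],"grip":10},{"rotation":[0,0,0],"translation":[0,0,0],"grip":10},{"rotation":[0,0,0],"translation":[0,0,0],"grip":10},{"rotation":[0,0,0],"translation":[0,0,0],"grip":10},{"rotation":[0,0,0],"translation":[0,0,0],"grip":10},{"rotation":[0,0,0],"translation":[0,0,0],"grip":10},{"rotation":[0,0,0],"translation":[0,0,0],"grip":10},{"rotation":[0,0,0],"translation":[0,0,0],"grip":10},{"rotation":[0,0,0],"translation":[0,0,0],"grip":10},{"rotation":[0,0,0],"translation":[0,0,0],"grip":10},{"rotation":[0,0,0],"translation":[0,0,0],"grip":10},{"rotation":[0,0,0],"translation":[0,0,0],"grip":10},{"rotation":[0,0,0],"translation":[0,0,0],"grip":10},{"rotation":[0,0,0],"translation":[0,0,0],"grip":10},{"rotation":[0,0,0],"translation":[0,0,0],"grip":10},{"rotation":[0,0,0],"translation":[0,0,0],"grip":10},{"rotation":[0,0,0],"translation":[0,0,0],"grip":10}]'
python3 -m jog '[{"rotation":[0,0,0],"translation":[0,0,0],"grip":10},{"rotation":[0,0,0],"translation":[0,0,0],"grip":10},{"rotation":[0,0,0],"translation":[0,0,0],"grip":10},{"rotation":[0,0,0],"translation":[0,0,0],"grip":10},{"rotation":[0,0,0],"translation":[0,0,0],"grip":10},{"rotation":[0,0,0],"translation":[0,0,0],"grip":10},{"rotation":[0,0,0],"translation":[0,0,0],"grip":10},{"rotation":[0,0,0],"translation":[0,0,0],"grip":10},{"rotation":[0,0,0],"translation":[0,0,0],"grip":10},{"rotation":[0,0,0],"translation":[0,0,0],"grip":10},{"rotation":[0,0,0],"translation":[0,0,0],"grip":10},{"rotation":[0,0,0],"translation":[0,0,0],"grip":10},{"rotation":[0,0,0],"translation":[0,0,0],"grip":10},{"rotation":[0,0,0],"translation":[0,0,0],"grip":10}]'
python3 - <<'E'
from h import *
watch(10)
E
python3 -m jog '[{"rotation":[0,0,0],"translation":[0,0,-2],"grip":10},{"rotation":[0,0,0],"translation":[0,0,-5],"grip":10},{"rotation":[0,0,0],"translation":[0,0,-9],"grip":10},{"rotation":[0,0,0],"translation":[0,0,-14],"grip":10},{"rotation":[0,0,0],"translation":[0,0,-19],"grip":10},{"rotation":[0,0,0],"translation":[0,0,-24],"grip":10},{"rotation":[0,0,0],"translation":[0,0,-29],"grip":10},{"rotation":[0,0,0],"translation":[0,0,-34],"grip":10},{"rotation":[0,0,0],"translation":[0,0,-39],"grip":10},{"rotation":[0,0,0],"translation":[0,0,-44],"grip":10},{"rotation":[0,0,0],"translation":[0,0,-49],"grip":10},{"rotation":[0,0,0],"translation":[0,0,-54],"grip":10},{"rotation":[0,0,0],"translation":[0,0,-58],"grip":10},{"rotation":[0,0,0],"translation":[0,0,-61],"grip":10},{"rotation":[0,0,0],"translation":[0,0,-63],"grip":10},{"rotation":[0,0,0],"translation":[0,0,-65],"grip":10},{"rotation":[0,0,0],"translation":[0,0,-67],"grip":10},{"rotation":[0,0,0],"translation":[0,0,-68],"grip":10},{"rotation":[0,0,0],"translation":[0,0,-69],"grip":10},{"rotation":[0,0,0],"translation":[0,0,-70],"grip":10}]'
python3 - <<'E'
from h import *
watch(6)
E
```

```text
time: 22.8
ee_pos: [0.5656, 0.2892, 0.2703]
tcp_rot: [-179.9, 0.0, -171.9]
wrist_force: [-0.1, 0.2, -7.4]
opening: 0.0229
grasp_force: 79.5
time: 24.2
ee_pos: [0.5656, 0.2892, 0.2703]
tcp_rot: [-179.9, 0.0, -171.9]
wrist_force: [-0.1, -0.2, -7.2]
opening: 0.0232
grasp_force: 79.5
[24.2  24.25 24.3  24.35 24.4  24.45 24.5  24.55 24.6  24.65] [-0.002 -0.002 -0.001 -0.001 -0.001 -0.001 -0.     0.     0.001  0.001]
now 24.7 [0.56561011 0.2892333  0.27034071] [-1.79938266e+02  2.71692651e-02 -1.71920508e+02] [ 0.47085384 -1.37804306 -7.44806   ] s,sd,bias [0.0009 0.0111 0.0011] amp 0.002685326437735378 res 5.491878752527241e-05
time: 26.7
ee_pos: [0.5656, 0.2892, 0.2003]
tcp_rot: [-179.9, 0.0, -171.9]
wrist_force: [-0.0, -0.2, -8.2]
opening: 0.0229
grasp_force: 79.5
[26.7  26.75 26.8  26.85 26.9  26.95] [ 0.002  0.001  0.001  0.    -0.    -0.001]
now 27.0 [0.56563521 0.28923585 0.20042066] [-1.79940774e+02  3.28928271e-02 -1.71921170e+02] [ 0.64539267  0.327585   -6.9782612 ] s,sd,bias [-0.0012 -0.0102 -0.0003] amp 0.0026252119905486506 res 3.924592444153485e-05
```

Held still for about 4 s. Now the last few millimetres, at 0.4 mm per row, watching the force.

```bash
python3 -m jog '[{"rotation":[0,0,0],"translation":[0,0,-0.4],"grip":10},{"rotation":[0,0,0],"translation":[0,0,-0.8],"grip":10},{"rotation":[0,0,0],"translation":[0,0,-1.2],"grip":10},{"rotation":[0,0,0],"translation":[0,0,-1.6],"grip":10},{"rotation":[0,0,0],"translation":[0,0,-2.0],"grip":10},{"rotation":[0,0,0],"translation":[0,0,-2.4],"grip":10},{"rotation":[0,0,0],"translation":[0,0,-2.8],"grip":10},{"rotation":[0,0,0],"translation":[0,0,-3.2],"grip":10},{"rotation":[0,0,0],"translation":[0,0,-3.6],"grip":10},{"rotation":[0,0,0],"translation":[0,0,-4.0],"grip":10}]'
python3 -m jog '[{"rotation":[0,0,0],"translation":[0,0,-0.3],"grip":10},{"rotation":[0,0,0],"translation":[0,0,-0.5],"grip":10},{"rotation":[0,0,0],"translation":[0,0,-0.5],"grip":10}]'
python3 -c "
from h import *
for k in range(3): print(readout.get_obs()['wrist_force'],tilt()[1])"
```

```text
time: 28.0
ee_pos: [0.5656, 0.2892, 0.1963]
tcp_rot: [-179.9, 0.0, -171.9]
wrist_force: [-0.7, -0.0, -7.5]
opening: 0.0232
grasp_force: 79.5
time: 28.3
ee_pos: [0.5656, 0.2892, 0.1958]
tcp_rot: [-179.9, 0.0, -171.9]
wrist_force: [-0.5, -0.2, -6.7]
opening: 0.0229
grasp_force: 79.5
[-0.49933682 -0.23006534 -6.6742059 ] 0.0010635896324615811
[-0.40696542  0.26888157 -7.59687912] 0.0015458154449029889
[-0.41339699 -0.13765518 -7.24578114] 0.0015465689304589353
```

```bash
python3 -m jog '[{"rotation":[0,0,0],"translation":[0,0,-0.2],"grip":10},{"rotation":[0,0,0],"translation":[0,0,-0.4],"grip":10},{"rotation":[0,0,0],"translation":[0,0,-0.6],"grip":10},{"rotation":[0,0,0],"translation":[0,0,-0.6],"grip":10}]'
python3 -c "
from h import *
for k in range(3): print(readout.get_obs()['wrist_force'],tilt()[1])"
```

```text
time: 28.85
ee_pos: [0.5657, 0.2892, 0.1957]
tcp_rot: [-180.0, 0.1, -171.9]
wrist_force: [-1.3, -0.8, -2.9]
opening: 0.0231
grasp_force: 79.9
[-1.3104764  -0.79210374 -2.85610956] 0.0010619244870884424
[-1.67009094 -0.3295791  -1.85403651] 0.0009941224966387063
[-1.63380619 -0.31157037 -1.2967477 ] 0.0009725047319353714
```

Contact: the load is now on the dock and the pan is level. Opening the fingers.

```bash
python3 -m jog '[{"rotation":[0,0,0],"translation":[0,0,0],"grip":28},{"rotation":[0,0,0],"translation":[0,0,0],"grip":36},{"rotation":[0,0,0],"translation":[0,0,0],"grip":48},{"rotation":[0,0,0],"translation":[0,0,0],"grip":60},{"rotation":[0,0,0],"translation":[0,0,0],"grip":72},{"rotation":[0,0,0],"translation":[0,0,0],"grip":85},{"rotation":[0,0,0],"translation":[0,0,0],"grip":85},{"rotation":[0,0,0],"translation":[0,0,0],"grip":85},{"rotation":[0,0,0],"translation":[0,0,0],"grip":85},{"rotation":[0,0,0],"translation":[0,0,0],"grip":85}]' 20
python3 -c "
from h import *
print(tilt()[1]); shot('wrist','open.png')"
```

```text
time: 30.0
ee_pos: [0.5656, 0.2892, 0.1952]
tcp_rot: [-179.9, 0.0, -171.9]
wrist_force: [-0.5, 0.1, -0.2]
opening: 0.0849
grasp_force: 0.1
0.0008762525055242596
```

View pics/open.png

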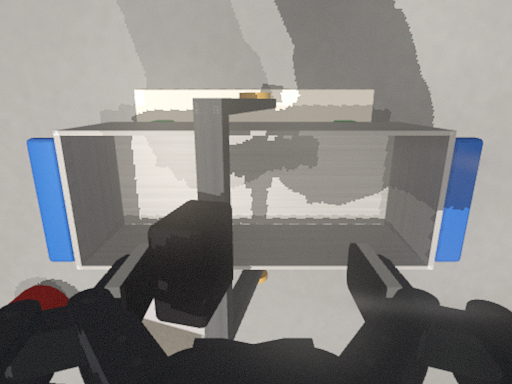

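The pan stands level. The bail leans on the left finger, which is the world −y side. I'll follow it down to its stop by moving to −y, then go straight up.

```bash
python3 -m jog '[{"rotation":[0,0,0],"translation":[0,-3,0],"grip":85},{"rotation":[0,0,0],"translation":[1,-6,0],"grip":85},{"rotation":[0,0,0],"translation":[1,-9,0],"grip":85},{"rotation":[0,0,0],"translation":[2,-12,0],"grip":85},{"rotation":[0,0,0],"translation":[2,-15,0],"grip":85},{"rotation":[0,0,0],"translation":[3,-18,0],"grip":85},{"rotation":[0,0,0],"translation":[3,-21,0],"grip":85},{"rotation":[0,0,0],"translation":[3,-24,0],"grip":85},{"rotation":[0,0,0],"translation":[4,-27,0],"grip":85},{"rotation":[0,0,0],"translation":[4,-30,0],"grip":85},{"rotation":[0,0,0],"translation":[5,-33,0],"grip":85},{"rotation":[0,0,0],"translation":[5,-36,0],"grip":85},{"rotation":[0,0,0],"translation":[5,-36,0],"grip":85},{"rotation":[0,0,0],"translation":[5,-36,0],"grip":85}]'
python3 -c "
from h import *
print(tilt()[1]); shot('wrist','open2.png')"
```

```text
time: 31.5
ee_pos: [0.5706, 0.2532, 0.1953]
tcp_rot: [-179.9, 0.0, -171.9]
wrist_force: [-1.2, 0.2, -0.6]
opening: 0.0851
grasp_force: 0.0
0.001025907063081515
```

View pics/open2.png

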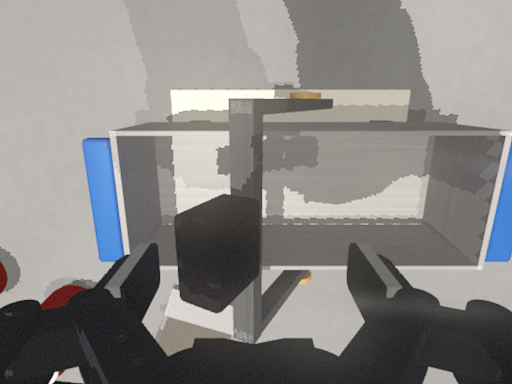

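The bail rests at its stop, with its grip at (220,250) free between the fingers. Going up and clear.

```bash
python3 -m jog '[{"rotation":[0,0,0],"translation":[0,0,5],"grip":85},{"rotation":[0,0,0],"translation":[0,0,15],"grip":85},{"rotation":[0,0,0],"translation":[0,0,30],"grip":85},{"rotation":[0,0,0],"translation":[0,0,50],"grip":85},{"rotation":[0,0,0],"translation":[0,0,70],"grip":85},{"rotation":[0,0,0],"translation":[0,0,95],"grip":85},{"rotation":[0,0,0],"translation":[0,0,120],"grip":85},{"rotation":[0,0,0],"translation":[-10,-20,140],"grip":85},{"rotation":[0,0,0],"translation":[-30,-50,150],"grip":85},{"rotation":[0,0,0],"translation":[-50,-80,150],"grip":85},{"rotation":[0,0,0],"translation":[-70,-110,150],"grip":85},{"rotation":[0,0,0],"translation":[-90,-140,150],"grip":85},{"rotation":[0,0,0],"translation":[-110,-170,150],"grip":85},{"rotation":[0,0,0],"translation":[-125,-190,150],"grip":85},{"rotation":[0,0,0],"translation":[-130,-200,150],"grip":85},{"rotation":[0,0,0],"translation":[-130,-200,150],"grip":85}]'
python3 - <<'E'
from h import *
c,p,d=shot("scene","fin.png")
B=blobs(mask(p,[100,150,40],[125,255,255]),60)
for a,ce,m in B:
    P=cloud(c,d,m);print(a,ce,np.median(P,0))
o=readout.get_obs();print(o["time"],o["ee_pos"])
E
```

```text
time: 33.2
ee_pos: [0.4404, 0.0525, 0.3464]
tcp_rot: [-179.9, 0.1, -172.0]
wrist_force: [-0.3, 0.4, -0.1]
opening: 0.085
grasp_force: 0.0
320 [319.5      217.421875] [0.58798158 0.15173339 0.12865392]
444 [438.07657658 300.10810811] [0.54884222 0.42908951 0.12860668]
33.25 [0.44095191 0.05321742 0.34587519]
```

View pics/fin.png

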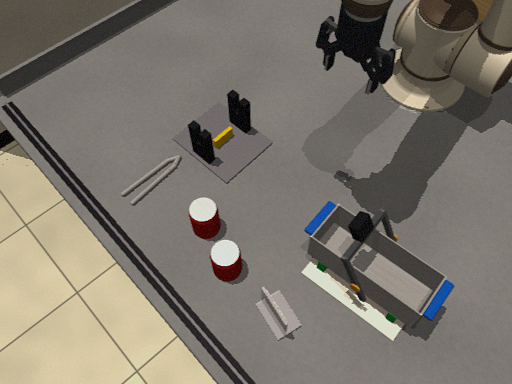

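The pan stands level on the dock at about (378,262), its blue ends at equal height (0.1286 m). The tins, card holder and tongs are where they were, and the arm is clear.

```bash
python3 -c "
from workcell import bot
print(bot.job_done())"
```

```text
the job is handed in; nothing more can be done
None
```

The pan is docked level and the job was handed in at about 33 s. It hung still above the dock for about 4 s first, and it sits turned half round because the last joint reached its limit during the carry.

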